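Weigh the cassette basket on the hand scale

TASK

Take the spring hand scale from its fork stand, hook it under the middle of the wire basket's handle and gently lift until the basket hangs about a centimetre clear of the bench, at most one and a half; hold it still there for two seconds so that the weight could be read. Then set it gently back down where it stood, unhook it, and hang the scale back home in its stand, let go, leaving the things around alone.

Things in the scene. Friction and masses are not known exactly. Their poses are not given: they have to be found in the camera images.
- stand: Fixed stand. Dark base plate 120 x 100 x 10 mm (x -75 to +45 mm), a column at x = -52 mm carrying a level fork of two 12 mm wide prongs along x, tops at z = 163 mm, with a 34 mm slot between them that is open at the +x end (x = +28 mm). Nothing on it rises above 167 mm. Origin: on the bench, under the scale's place in the slot; z up.
- fork (a point): The scale's place in the stand: middle of the slot, level with the prong tops. On each prong two 4 mm high lips, inner faces 23 mm before and behind this point (x), keep the scale's flange from sliding out: lift it over them.
- scale: Spring hand scale, 150 g; at the start it hangs upright in the fork by its flange, yaw as the stand's to a few degrees. Origin: on the axis, at the flange's underside; z up. Flange 40 (x) x 50 (y) x 6 mm; above it the grip; below it a round housing 26 mm across, down to z = -85 mm, with a spring rod and hook under it and a pointer, moving with the rod, on its +x side.
- grip (a point): Middle of the scale's black grip block, 30 mm above the scale's origin. The block is 30 mm (x) x 20 mm (y), from 6 to 50 mm above the origin: pinch it across y from above.
- hook_seat (a point): Where the axis of a 5 mm bar rests in the unstretched hook; fixed to the housing, 136.5 mm under the origin. Hook of 6 mm wire in the scale's xz plane: shank 12 mm to -x, wire's bottom 8.5 mm below, tip 14 mm to +x with its top 12.5 mm above this point. The mouth opens to +x, above the tip, up to 35 mm above this point. Load draws the hook down: 100 N/m from about 0.2 N on, hard stop at 85 mm.
- basket: Steel wire basket full of tissue cassettes (one piece), 100 (x) x 80 (y) x 45 mm high, standing on the bench. A fixed handle of 5 mm wire stands over it in the plane x = 0, clear of the contents. Mass unknown, 0.25 to 0.8 kg, centre of mass under the handle's peak. Origin: centre of its underside; z up.
- handle_peak (a point): Wire axis at the peak of the basket's handle, 90 mm above the basket's origin. From here the wire slopes down along +y and -y to 68 mm height at y = +-39 mm, then straight down to the basket.
- bottle: White bottle, 44 mm in diameter, 140 mm high; leave alone. Origin: centre of its underside.
- slide_tray: Open white tray with glass slides, 120 x 85 x 28 mm; leave alone. Origin: centre of its underside.
- clamp: Small grey and steel specimen clamp with a screw, 114 x 50 x 40 mm; leave alone. Origin: underside of its 70 x 50 mm block.
Things that resemble listed ones, but are neither listed nor needed, are in the scene too. Several things look just like the stand: the one meant starts farthest from the robot's base.

How it is judged:
On the way, in this order (a step that is already met when the one before it is completed fails the run):
1. The scale's hook bears on the basket with more than 1 N while the basket still stands on the bench (contact force between scale and basket above 1 N and height (world z) of basket below 0.003 m), for 0.1 s.
2. The basket hangs still on the scale's hook, 4 to 16 mm clear of the bench and untouched by the fingers, for 1.2 s (contact force between scale and basket above 2 N and height (world z) of basket between 0.004 and 0.016 m and linear speed of basket below 0.05 m/s and angle between basket's own z axis and vertical below 0.25 rad and contact force between the fingers and basket below 0.1 N), for 1.2 s.
3. The basket stands on the bench again and the scale is off it (height (world z) of basket below 0.002 m and angle between basket's own z axis and vertical below 0.05 rad and contact force between scale and basket below 0.05 N), for 0.3 s.
At the end, for the whole second after the job is handed in: The basket stands upright and at rest on the bench within 30 mm of where it stood, off the hook; the scale hangs at rest and upright in its stand, its flange flat on the fork between the lips (within 8 mm of the slot's place, within 3 mm in height, tilt under 0.06 rad) (height (world z) of basket below 0.003 m and distance of basket from where it was at the start of the episode below 0.03 m and angle between basket's own z axis and vertical below 0.05 rad and linear speed of each of basket, scale below 0.02 m/s and contact force between scale and basket below 0.05 N and horizontal distance between scale and stand below 0.008 m and z of scale in the frame of stand between 0.16 and 0.166 m and angle between scale's own z axis and vertical below 0.06 rad); the robot touches nothing.
It fails at once if The basket is lifted more than 25 mm off the bench, or shoved or swung more than 50 mm from where it stood (height (world z) of basket above 0.025 m or distance of basket from where it was at the start of the episode above 0.05 m).
It fails at once if The basket is tipped by more than 0.4 rad (angle between basket's own z axis and vertical above 0.4 rad).
It fails at once if The basket is jerked or dropped (faster than 0.3 m/s) (linear speed of basket above 0.3 m/s).
It fails at once if The scale pulls or presses on the basket with more than 12 N (contact force between scale and basket above 12 N).
It fails at once if A thing standing around is moved by more than 20 mm (distance of any of bottle, slide_tray, clamp from where it was at the start of the episode above 0.02 m).
It also fails if it takes over 72 s, if anything falls off the work surface, if the arm or the gripper's body presses on something with over 40 N, if the wrist force passes 120 N, or if a joint passes its speed limit or range.

ROBOT

A 6-joint arm with a two-finger parallel gripper is mounted at the origin on the work surface. World frame = base frame: x ahead of the robot, y to its left, z up, the work surface at z = 0. Lengths are in m, angles in rad, forces in N, time in s.
With the tool pointing down it reaches from about 0.35 to 0.85 m from the base axis. Payload 8.1 kg.
Tool frame: the origin (TCP) lies midway between the tips of the shut fingers; the grasp point (between the pads) lies 19 mm behind it; z points along the fingers, y is the line along which they close (so a half turn about z gives the same grasp; the last joint's range is limited). The gripper opens to 93 mm and grips with 3 to 60 N. Pads are 15 mm wide; open, the fingers measure 128 mm over their backs; the gripper's body (75 mm by 188 mm) begins 65 mm behind the grasp point.
Start: joints at [1.116, 0.13, 1.488, -0, 1.523, -0.085], TCP at [0.217, 0.559, 0.219] pointing down, gripper open.
Joint ranges: [-2.96, 2.96], [-0.89, 2.26], [0.02, 2.5], [-1.34, 4.48], [0, 2.73], [-2.66, 2.66]. Speed limits (rad/s): [2.39, 2.39, 2.79, 3.14, 3.14, 3.14].

INTERFACE

Orientations are given as a rotation vector (axis times angle).
In Python, from cell import ctrl gives the robot as it stands.
- The arm moves only by the tool apply_moves, never from a script. Its argument "moves" is a list that holds one entry, the list of rows, each a list of 7 numbers: the turn, a rotation vector about the tool's x, y, z in rad, then the shift along the tool's x, y, z in mm, then the closure in counts, from 0 (fully open) to 255 (shut). A call has 1 to 5 rows; each row is the pose to reach, as a shift and turn from the pose commanded when the call began, along the tool's axes at that moment; what a row does not reach only later rows make up. A row lasts 1/10 s, in which the tool goes at most 50 mm and 8.59 degrees, less where a joint would pass 70% of its speed; a pose out of reach is approached as far as the arm can. A call with a gripper value outside its range is refused whole. The fingers move at their own pace and stop on an object; "squeeze" is the grip in N (left out, the last holds). Time passes only in rows, so rows that repeat a pose let the fingers close. It gives the time, the measured TCP pose, the force, the opening and the grip force at its end, in the units of the state.
- ctrl.read_state(): the state, without advancing time (a new reading comes with each control period).
- ctrl.get_image(name): name is "side" or "top"; returns the picture (384x512x3 uint8, blue, green, red); there is no depth.
- ctrl.get_calibration(name): a dict with "camera_matrix" (3x3 intrinsics, pixels), "camera_from_world" (4x4, takes a point from world to camera coordinates). Camera axes: x right, y down, z forward; pixel columns grow to the right and rows downward; lengths in m; the calibration is good to about 2 mm. A picture is of the moment at which its call begins. get_calibration takes no time and is no camera call.
- ctrl.close_job(): hands the job in; it is judged then, once.
Trained networks look in the newest picture that a camera, given by its name, has taken for a name from the list of things; names that differ only in an ending like _2 or _b are one class to them, and where a whole thing is asked for, a point or a joint stands for the part that bears it (a point fixed in the world has none). Each returns a list of dicts, best first, with "score" (0 to 1); they miss things now and then, are a little off and sometimes report something else, mostly with a low value. They report only what shows in the picture. A call takes as long as a camera call. They do not tell look-alikes from the thing itself.
- ctrl.search_frame(camera, label): "location" ([row, column] in pixels, amid what is visible of it).
- ctrl.place_of(camera, label): "location" ([row, column] in pixels: a listed point, or the origin of a listed thing).
The state is a dict: "t": time; "joint_positions": joint angles; "dq": joint speeds; "tau": joint torques, N m; "ee_pos": TCP position; "tcp_rot": TCP orientation; "contact_force": force on the tool from outside, world axes, zero at the start; "moment": the same for the moment, N m; "opening": finger opening in m; "grip_force": force on a finger pad.
Only numpy, scipy, OpenCV 4.12 (cv2) and the standard library are available. Lean on these libraries where they do the work, as an engineer would, in place of code of your own. Each camera call takes 0.05 s, during which the arm holds its last target. There are 200 camera calls.

## Working session

There is one attempt and no reset: what is moved stays moved. The work goes in short steps, Python scripts to look and compute and a tool call to move; the robot and the scene stay as the last step left them, time stands still between calls to the robot, and variables do not carry over. Pictures are saved under pics/ and viewed, at most 10 in all, crops included, and the job is handed in when it is done.

Besides the shell and the picture viewer there is one more tool, called after "Emit:" by a JSON object that holds its "name" and its "arguments". apply_moves: Moves the arm, as the interface text tells. Its arguments: {"type":"object","properties":{"moves":{"type":"array"},"squeeze":{"type":"number"}},"required":["moves"]}

```bash
mkdir -p pics; cat > h.py <<'E'
import numpy as np, cv2
from cell import ctrl
from scipy.spatial.transform import Rotation as R
from scipy.optimize import least_squares
C={n:ctrl.get_calibration(n) for n in("side","top")}
def proj(n,p):
    c=C[n]; q=np.asarray(c["camera_from_world"])@np.append(p,1); u=np.asarray(c["camera_matrix"])@q[:3]; return u[1]/u[2],u[0]/u[2]
def ray(n,rc):
    c=C[n];T=np.asarray(c["camera_from_world"]);d=np.linalg.inv(c["camera_matrix"])@[rc[1],rc[0],1];return -T[:3,:3].T@T[:3,3],T[:3,:3].T@d
def onz(n,rc,z):
    o,d=ray(n,rc);return o+d*(z-o[2])/d[2]
def tri(obs):
    f=lambda p:np.concatenate([np.subtract(proj(n,p),rc) for n,rc in obs])
    s=least_squares(f,[.5,0,.1]);return s.x,np.abs(s.fun).max()
E
python3 - <<'E'
from h import *
np.set_printoptions(precision=3,suppress=True)
for n in C:
    cv2.imwrite(f"pics/{n}0.png",ctrl.get_image(n))
    print(n,C[n]["camera_matrix"],ray(n,(192,256)))
    for l in("stand","fork","scale","grip","hook_seat","basket","handle_peak","bottle","slide_tray","clamp"):
        print(l,[(np.round(d["location"]).tolist(),round(d["score"],2)) for d in ctrl.place_of(n,l)])
s=ctrl.read_state();print(s["t"],s["ee_pos"],s["tcp_rot"],s["contact_force"])
E
```

```text
side [[470.053   0.    261.684]
 [  0.    470.053 197.3  ]
 [  0.      0.      1.   ]] (array([-0.039, -0.766,  1.192]), array([ 0.405,  0.55 , -0.731]))
stand [([268.0, 301.0], 0.93), ([248.0, 246.0], 0.68), ([314.0, 262.0], 0.6), ([305.0, 342.0], 0.26), ([237.0, 304.0], 0.19)]
fork [([238.0, 300.0], 0.92), ([279.0, 267.0], 0.91), ([217.0, 244.0], 0.66), ([237.0, 300.0], 0.26)]
scale [([167.0, 226.0], 0.69), ([238.0, 304.0], 0.63)]
grip [([230.0, 305.0], 0.72), ([238.0, 301.0], 0.72)]
hook_seat [([264.0, 299.0], 0.76)]
basket [([190.0, 228.0], 0.76)]
handle_peak [([169.0, 224.0], 0.78), ([308.0, 336.0], 0.67)]
bottle [([194.0, 310.0], 0.56)]
slide_tray [([305.0, 340.0], 0.92)]
clamp [([168.0, 196.0], 0.81)]
top [[364.03    0.    251.636]
 [  0.    364.03  188.458]
 [  0.      0.      1.   ]] (array([0.422, 0.022, 1.068]), array([ 0.15 , -0.042, -0.988]))
stand [([202.0, 320.0], 0.95), ([236.0, 262.0], 0.72)]
fork [([273.0, 355.0], 0.9), ([198.0, 332.0], 0.85), ([237.0, 270.0], 0.85), ([216.0, 126.0], 0.65), ([207.0, 172.0], 0.59)]
scale [([202.0, 331.0], 0.61)]
grip [([202.0, 336.0], 0.56)]
hook_seat [([208.0, 321.0], 0.7)]
basket [([208.0, 174.0], 0.83)]
handle_peak [([201.0, 168.0], 0.79), ([136.0, 243.0], 0.65), ([209.0, 368.0], 0.6)]
bottle [([134.0, 244.0], 0.68)]
slide_tray [([208.0, 371.0], 0.59)]
clamp [([215.0, 125.0], 0.91), ([200.0, 331.0], 0.27)]
1.1 [0.217 0.559 0.219] [ 0.577  3.088 -0.   ] [0.878 0.219 0.271]
```

View pics/side0.png

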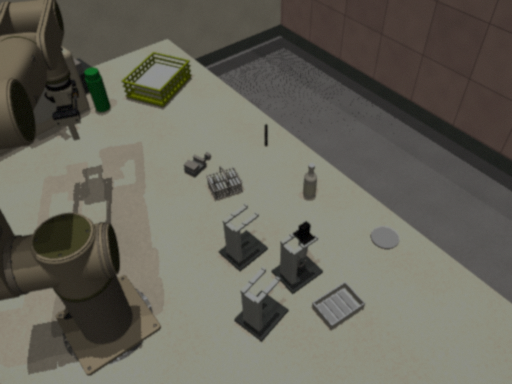

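View pics/top0.png

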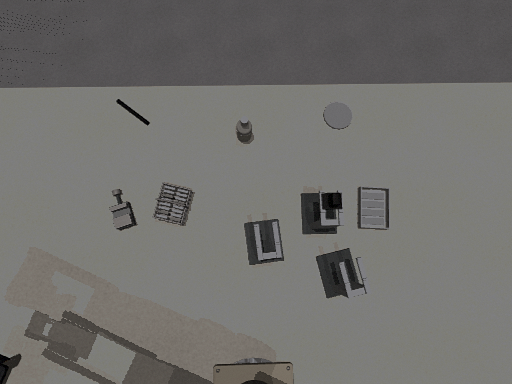

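```bash
python3 - <<'E'
from h import *
np.set_printoptions(precision=4,suppress=True)
print("fork",tri([("side",(238,300)),("top",(198,332))]))
print("grip",tri([("side",(230,305)),("top",(202,336))]))
print("stand",onz("side",(268,301),0),onz("top",(202,320),0))
print("peak",tri([("side",(169,224)),("top",(201,168))]), onz("side",(169,224),.09),onz("top",(201,168),.09))
print("basket",onz("side",(190,228),0),onz("top",(208,174),0))
for l,a,b in(("bottle",(194,310),(134,244)),("tray",(305,340),(208,371)),("clamp",(168,196),(215,125))): print(l,onz("side",a,0),onz("top",b,0))
print("otherforks",onz("side",(279,267),.163),onz("top",(273,355),.163),onz("side",(217,244),.163),onz("top",(237,270),.163))
t=cv2.imread("pics/top0.png");s=cv2.imread("pics/side0.png")
def crop(im,r,c,h=40):return cv2.resize(im[r-h:r+h,c-h:c+h],(400,400),interpolation=cv2.INTER_CUBIC)
m=np.hstack([crop(t,205,174,30),crop(t,210,328,30)]);
cv2.imwrite("pics/ctop.png",cv2.convertScaleAbs(m,alpha=1.6))
m=np.hstack([crop(s,180,222,28),crop(s,255,300,35)])
cv2.imwrite("pics/cside.png",cv2.convertScaleAbs(m,alpha=1.6))
E
```

```text
fork (array([ 0.5332, -0.2048,  0.1565]), np.float64(3.6995462945266695))
grip (array([ 0.5279, -0.2096,  0.1952]), np.float64(0.839398656160256))
stand [ 0.5349 -0.2029 -0.    ] [ 0.5505 -0.2125  0.    ]
peak (array([0.5528, 0.2184, 0.086 ]), np.float64(0.5876079795684745)) [0.5524 0.2139 0.09  ] [0.5511 0.2182 0.09  ]
basket [0.551  0.1992 0.    ] [0.542  0.2185 0.    ]
bottle [0.7603 0.0057 0.    ] [0.7638 0.0087 0.    ]
tray [ 0.5384 -0.3656  0.    ] [ 0.5293 -0.3639  0.    ]
clamp [0.5241 0.3627 0.    ] [0.5246 0.3602 0.    ]
otherforks [ 0.3666 -0.2508  0.163 ] [ 0.3543 -0.2531  0.163 ] [ 0.4445 -0.0481  0.163 ] [ 0.4466 -0.0478  0.163 ]
```

View pics/ctop.png

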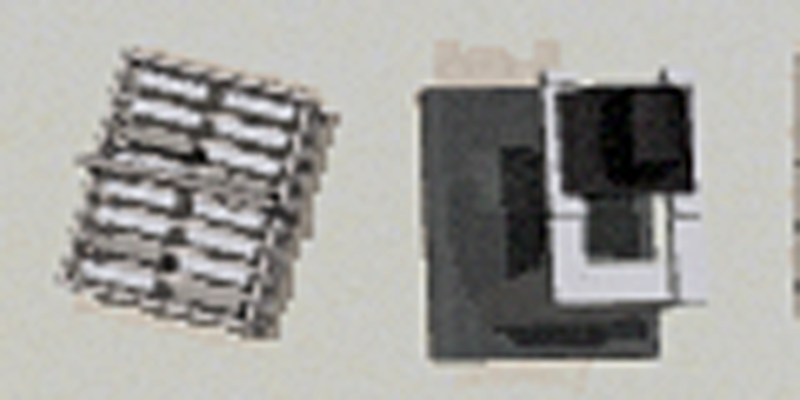

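View pics/cside.png

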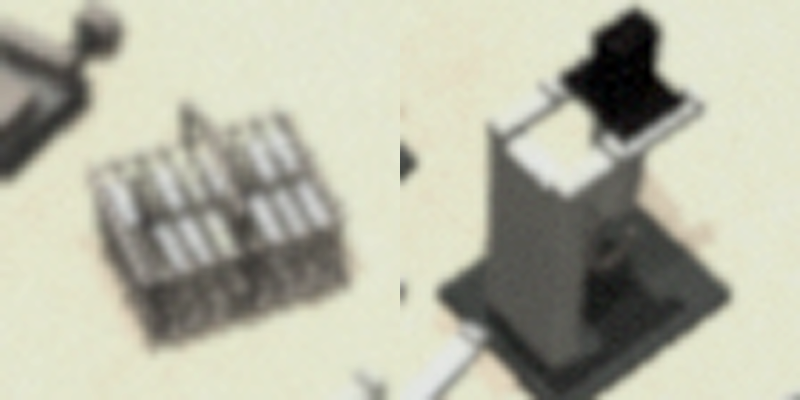

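```bash
python3 - <<'E'
from h import *
np.set_printoptions(precision=4,suppress=True)
k=400/60
def w(X,Y,z,c0,r0):return onz("top",((Y+.5)/k-.5+r0,(X+.5)/k-.5+c0),z)
S=lambda X,Y,z:w(X-400,Y,z,298,180)
B=lambda X,Y,z:w(X,Y,z,144,175)
a,b,c=S(422,88,.01),S(430,360,.01),S(658,358,.01)
ang=lambda v:np.degrees(np.arctan2(v[1],v[0]))
y=ang(a-b);print("base",a,b,c,"yaw",y,"len",np.linalg.norm(a-b),np.linalg.norm(c-b),ang(b-c)-90)
ctr=(a+c)/2;print("origin est",ctr+.015*np.array([np.cos(np.radians(y)),np.sin(np.radians(y)),0]))
p,q=S(621,72,.163),S(629,302,.163);print("prong end",p,"back",q,np.linalg.norm(p-q),ang(p-q), "fork",p+(q-p)/np.linalg.norm(q-p)*.028)
g=[S(*v,.163) for v in((545,80),(552,300))];print("left prong edge",g,ang(g[0]-g[1]))
cs=[B(*v,.045) for v in((130,50),(335,118),(275,335),(65,285))]
print("bask",cs,np.mean(cs,0),[ang(cs[0]-cs[3]),ang(cs[1]-cs[2]),ang(cs[0]-cs[1])-90,ang(cs[3]-cs[2])-90])
h=[B(85,160,.068),B(285,195,.068)];print("handle ends",h,ang(h[0]-h[1])-90,np.linalg.norm(h[0]-h[1]),np.mean(h,0))
# model overlay
o=cv2.convertScaleAbs(np.zeros(1))
E
```

```text
base [ 0.5779 -0.1551  0.01  ] [ 0.4583 -0.153   0.01  ] [ 0.4568 -0.2528  0.01  ] yaw -0.9942721325517917 len 0.11953941022220325 0.09977493944022837 -0.8606656509761166
origin est [ 0.5323 -0.2042  0.01  ]
prong end [ 0.5599 -0.2056  0.163 ] back [ 0.4728 -0.2034  0.163 ] 0.08707645114296018 -1.4495764053355464 fork [ 0.5319 -0.2049  0.163 ]
left prong edge [array([ 0.5574, -0.1764,  0.163 ]), array([ 0.4742, -0.1745,  0.163 ])] -1.3271353529300969
bask [array([0.6115, 0.2418, 0.045 ]), array([0.5804, 0.1549, 0.045 ]), array([0.4891, 0.1798, 0.045 ]), array([0.512 , 0.2674, 0.045 ])] [0.5483 0.2109 0.045 ] [np.float64(-14.444293783074002), np.float64(-15.269241774035715), np.float64(-19.67429812400941), np.float64(-14.647785631868004)]
handle ends [array([0.5614, 0.2546, 0.068 ]), array([0.5451, 0.1724, 0.068 ])] -11.219581479544473 0.08382477506594811 [0.5533 0.2135 0.068 ]
```

Emit:
{"name": "apply_moves", "arguments": {"moves": [[[0, 0, 0, -34, -36, -8, 0], [0, 0, 0, -68, -72, -16, 0], [0, 0, 0, -102, -108, -24, 0], [0, 0, 0, -136, -144, -32, 0], [0, 0, 0, -170, -180, -41, 0]]], "squeeze": 30}}

```text
t: 1.6
ee_pos: [0.3101, 0.3293, 0.2597]
tcp_rot: [0.577, 3.088, 0.0]
contact_force: [0.9, 0.3, 0.3]
opening: 0.0931
grip_force: 0.0
```

Emit:
{"name": "apply_moves", "arguments": {"moves": [[[0, 0, 0, -34, -36, 0, 0], [0, 0, 0, -68, -72, 0, 0], [0, 0, 0, -102, -108, 0, 0], [0, 0, 0, -136, -144, 0, 0], [0, 0, 0, -170, -180, 0, 0]]]}}

```text
t: 2.1
ee_pos: [0.4038, 0.0999, 0.2599]
tcp_rot: [0.577, 3.087, 0.001]
contact_force: [0.2, 1.0, 0.6]
opening: 0.0928
grip_force: 0.0
```

Emit:
{"name": "apply_moves", "arguments": {"moves": [[[0, 0, 0, -34, -36, 0, 0], [0, 0, 0, -68, -72, 0, 0], [0, 0, 0, -102, -108, 0, 0], [0, 0, 0, -136, -144, 0, 0], [0, 0, 0, -170, -180, 0, 0]]]}}

```text
t: 2.6
ee_pos: [0.4973, -0.1297, 0.2597]
tcp_rot: [0.578, 3.087, 0.0]
contact_force: [0.8, 0.5, 0.2]
opening: 0.0931
grip_force: 0.0
```

Emit:
{"name": "apply_moves", "arguments": {"moves": [[[0, 0, -0.12, -30, -29, 0, 0], [0, 0, -0.24, -59, -58, 0, 0], [0, 0, -0.352, -59, -58, 0, 0], [0, 0, -0.352, -59, -58, 0, 0], [0, 0, -0.352, -59, -58, 0, 0]]]}}

```text
t: 3.1
ee_pos: [0.5308, -0.2026, 0.2594]
tcp_rot: [-0.033, -3.141, -0.0]
contact_force: [-0.9, -0.3, 0.1]
opening: 0.0931
grip_force: 0.0
```

```bash
cat >> h.py <<'E'
def go(x,y,z,ya,st=None):
    """tool-axes turn z (rad) and shift (mm) to TCP xyz, tool y heading ya deg"""
    s=st or ctrl.read_state();r=R.from_rotvec(s["tcp_rot"]);M=r.as_matrix()
    d=M.T@(np.array([x,y,z])-s["ee_pos"])*1e3
    a=np.radians(ya);G=np.array([[-np.sin(a)*-1,np.cos(a),0],[-np.cos(a),np.sin(a),0],[0,0,-1]])
    print("t",round(s["t"],2),"pos",np.round(s["ee_pos"],4),"yawy",round(np.degrees(np.arctan2(M[1,1],M[0,1])),2),"F",np.round(s["contact_force"],2),"open",round(s["opening"],4),"grip",round(s["grip_force"],1))
    print("turn",np.round((R.from_matrix(M.T@G)).as_rotvec(),3),"shift",np.round(d,1))
E
python3 - <<'E'
from h import *
go(.532,-.2045,.176,89)
cv2.imwrite("pics/t1.png",np.hstack([cv2.resize(ctrl.get_image("top")[170:230,290:350],(400,400),interpolation=2),cv2.resize(ctrl.get_image("side")[190:290,250:350],(400,400),interpolation=2)]))
E
```

```text
t 3.1 pos [ 0.5308 -0.2026  0.2594] yawy 88.79 F [-0.93 -0.34  0.12] open 0.0931 grip 0.0Traceback (most recent call last):
  File "<stdin>", line 2, in <module>
  File "h.py", line 21, in go
    print("turn",np.round((R.from_matrix(M.T@G)).as_rotvec(),3),"shift",np.round(d,1))
                           ~~~~~~~~~~~~~^^^^^^^
  File "scipy/spatial/transform/_rotation.pyx", line 1143, in scipy.spatial.transform._rotation.Rotation.from_matrix
ValueError: Non-positive determinant (left-handed or null coordinate frame) in rotation matrix 0: [[-9.99993268e-01  3.66691004e-03 -1.32214355e-04]
 [ 3.66694735e-03  9.99993237e-01 -2.83100442e-04]
 [-1.31175357e-04  2.83583359e-04  9.99999951e-01]].
```

Emit:
{"name": "apply_moves", "arguments": {"moves": [[[0, 0, 0, -1, -2, 35, 0], [0, 0, 0, -1, -2, 65, 0], [0, 0, 0, -1, -2, 82, 0], [0, 0, 0, -1, -2, 82, 0], [0, 0, 0, -1, -2, 82, 0]]]}}

```text
t: 3.6
ee_pos: [0.532, -0.2042, 0.1784]
tcp_rot: [0.029, 3.141, -0.0]
contact_force: [-0.3, 0.4, -0.1]
opening: 0.0931
grip_force: 0.0
```

```bash
sed -i 's/G=np.array.*/G=np.array([[-np.sin(a),np.cos(a),0],[np.cos(a),np.sin(a),0],[0,0,-1]])/' h.py
python3 - <<'E'
from h import *
go(.532,-.2045,.176,89)
cv2.imwrite("pics/t2.png",np.hstack([cv2.resize(ctrl.get_image("top")[165:235,290:360],(400,400),interpolation=2),cv2.resize(ctrl.get_image("side")[190:290,250:350],(400,400),interpolation=2)]))
E
```

```text
t 3.6 pos [ 0.532  -0.2042  0.1784] yawy 88.95 F [-0.26  0.42 -0.12] open 0.0931 grip 0.0
turn [-0.     0.001 -0.001] shift [-0.  -0.3  2.4]
```

View pics/t2.png

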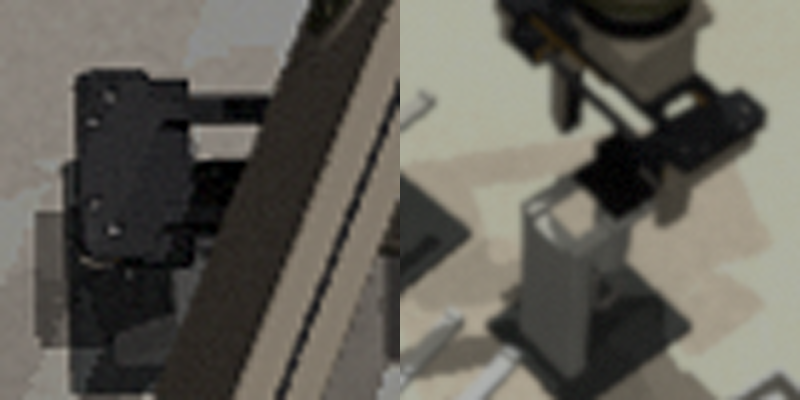

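Emit:
{"name": "apply_moves", "arguments": {"moves": [[[0, 0, 0, 0, 0, 2, 255], [0, 0, 0, 0, 0, 2, 255], [0, 0, 0, 0, 0, 2, 255], [0, 0, 0, 0, 0, 2, 255], [0, 0, 0, 0, 0, 2, 255]]], "squeeze": 30}}

```text
t: 4.2
ee_pos: [0.5318, -0.205, 0.1755]
tcp_rot: [-0.028, -3.141, 0.0]
contact_force: [-0.0, 0.9, -0.5]
opening: 0.0575
grip_force: 0.0
```

Emit:
{"name": "apply_moves", "arguments": {"moves": [[[0, 0, 0, 0, 0, 0, 255], [0, 0, 0, 0, 0, 0, 255], [0, 0, 0, 0, 0, 0, 255]]]}}

```text
t: 4.5
ee_pos: [0.5318, -0.2049, 0.1754]
tcp_rot: [-0.028, -3.141, -0.0]
contact_force: [0.4, -0.4, -0.2]
opening: 0.0335
grip_force: 0.0
```

Emit:
{"name": "apply_moves", "arguments": {"moves": [[[0, 0, 0, 0, 0, 0, 255], [0, 0, 0, 0, 0, 0, 255], [0, 0, 0, 0, 0, 0, 255], [0, 0, 0, 0, 0, 0, 255]]]}}

```text
t: 4.9
ee_pos: [0.5319, -0.2048, 0.1755]
tcp_rot: [-0.028, -3.141, -0.0]
contact_force: [0.8, 2.0, 0.7]
opening: 0.0197
grip_force: 30.0
```

```bash
python3 - <<'E'
from h import *
go(.532,-.2045,.176,89)
E
```

```text
t 4.9 pos [ 0.5319 -0.2048  0.1755] yawy 88.98 F [0.78 2.   0.74] open 0.0197 grip 30.0
turn [ 0. -0. -0.] shift [-0.1  0.3 -0.5]
```

Emit:
{"name": "apply_moves", "arguments": {"moves": [[[0, 0, 0, 0, 0, -5, 255], [0, 0, 0, 0, 0, -12, 255], [0, 0, 0, -20, 0, -12, 255], [0, 0, 0, -45, 0, -12, 255], [0, 0, 0, -75, 0, -12, 255]]], "squeeze": 45}}

```text
t: 5.4
ee_pos: [0.6076, -0.2066, 0.1885]
tcp_rot: [0.029, 3.141, -0.001]
contact_force: [-0.9, -0.5, -1.8]
opening: 0.0197
grip_force: 45.0
```

Emit:
{"name": "apply_moves", "arguments": {"moves": [[[0, 0, 0, 0, 0, -30, 255], [0, 0, 0, 0, 20, -62, 255], [0, 0, 0, 10, 55, -82, 255], [0, 0, 0, 20, 95, -82, 255], [0, 0, 0, 30, 135, -82, 255]]]}}

```text
t: 5.9
ee_pos: [0.5795, -0.0699, 0.2714]
tcp_rot: [0.029, 3.139, -0.001]
contact_force: [-0.1, 0.0, -2.0]
opening: 0.02
grip_force: 45.0
```

Emit:
{"name": "apply_moves", "arguments": {"moves": [[[0, 0, 0.05, 10, 40, 0, 255], [0, 0, 0.1, 20, 80, 0, 255], [0, 0, 0.15, 30, 120, 0, 255], [0, 0, 0.2, 40, 160, 0, 255], [0, 0, 0.25, 50, 200, 0, 255]]]}}

```text
t: 6.4
ee_pos: [0.5323, 0.1316, 0.2703]
tcp_rot: [0.423, 3.112, 0.0]
contact_force: [0.9, 0.4, -1.5]
opening: 0.0197
grip_force: 45.0
```

```bash
python3 - <<'E'
from h import *
go(.5125,.2247,.269,74.5)
E
```

```text
t 6.4 pos [0.5323 0.1316 0.2703] yawy 74.53 F [ 0.87  0.4  -1.49] open 0.0197 grip 45.0
turn [0.    0.001 0.001] shift [43.9 84.4  1.3]
```

Emit:
{"name": "apply_moves", "arguments": {"moves": [[[0, 0, 0, 18, 34, 0, 255], [0, 0, 0, 36, 66, 1, 255], [0, 0, 0, 44, 84, 1, 255], [0, 0, 0, 44, 84, 1, 255], [0, 0, 0, 44, 84, 1, 255]]]}}

```text
t: 6.9
ee_pos: [0.5126, 0.2228, 0.2689]
tcp_rot: [0.418, 3.113, -0.001]
contact_force: [0.1, 0.2, -1.0]
opening: 0.0202
grip_force: 45.0
```

```bash
python3 - <<'E'
from h import *
np.set_printoptions(precision=4,suppress=True)
go(.5125,.2247,.2145,74.5)
for n in C:
    cv2.imwrite(f"pics/pre_{n}.png",ctrl.get_image(n))
    for l in("scale","hook_seat","handle_peak","basket"):
        print(n,l,[(np.round(d["location"],1).tolist(),round(d["score"],2)) for d in ctrl.place_of(n,l)])
e=ctrl.read_state()["ee_pos"]
print("expect hook",[proj(n,e-[0,0,.149]) for n in C],"peak",[proj(n,[.551,.214,.09]) for n in C])
a=cv2.imread("pics/pre_top.png");b=cv2.imread("pics/pre_side.png")
cv2.imwrite("pics/pre.png",cv2.convertScaleAbs(np.hstack([cv2.resize(a[165:235,140:210],(400,400),interpolation=2),cv2.resize(b[110:210,170:270],(400,400),interpolation=2)]),alpha=1.4))
E
```

```text
t 6.9 pos [0.5126 0.2228 0.2689] yawy 74.72 F [ 0.1   0.18 -0.99] open 0.0202 grip 45.0
turn [-0.     0.001  0.004] shift [ 0.7  1.8 54.4]
side scale [([136.2, 206.5], 0.5)]
side hook_seat [([166.4, 212.4], 0.65), ([124.3, 208.0], 0.65)]
side handle_peak [([172.7, 225.4], 0.64)]
side basket [([188.0, 225.0], 0.58), ([194.5, 310.8], 0.38)]
top scale [([207.2, 152.5], 0.57)]
top hook_seat [([215.2, 165.8], 0.48)]
top handle_peak [([202.3, 169.5], 0.54)]
top basket [([207.3, 174.7], 0.89)]
expect hook [(np.float64(166.46335958035073), np.float64(212.00535032399264)), (np.float64(214.28793345322603), np.float64(163.91869345018824))] peak [(np.float64(169.1685387899125), np.float64(223.64671292422284)), (np.float64(201.01796808469186), np.float64(169.57243429553253))]
```

View pics/pre.png

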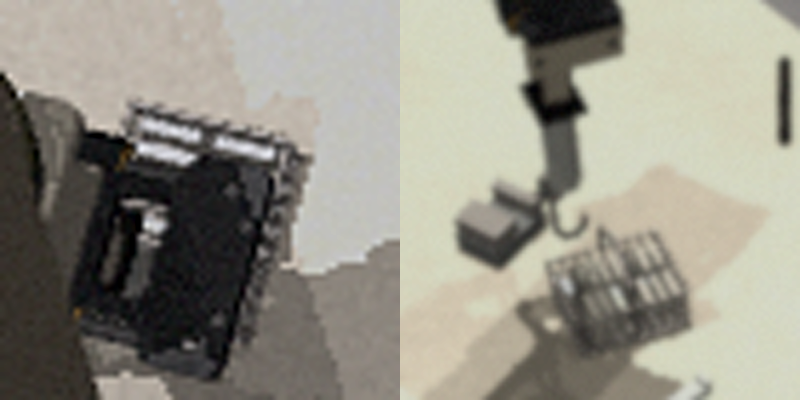

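```bash
python3 - <<'E'
from h import *
np.set_printoptions(precision=4,suppress=True)
for rc in((167.5,220.5),(167,221.2),(169,224),(172.7,225.4)): print("side",rc,onz("side",rc,.091))
for rc in((201,168),(202.3,169.5),(198.3,174)): print("top",rc,onz("top",rc,.09))
s=cv2.imread("pics/side0.png");t=cv2.imread("pics/top0.png")
def ov(im,n,x,y,yaw,r0,c0,h,k):
    cr=cv2.resize(cv2.convertScaleAbs(im[r0:r0+h,c0:c0+h],alpha=1.5),(k*h,k*h),interpolation=2)
    c,s_=np.cos(np.radians(yaw)),np.sin(np.radians(yaw))
    P=lambda p:tuple(int(round((v+.5)*k)) for v in (lambda q:(q[1]-c0,q[0]-r0))(proj(n,[x+c*p[0]-s_*p[1],y+s_*p[0]+c*p[1],p[2]])))
    b=[(sx*.05,sy*.04) for sx,sy in((1,1),(1,-1),(-1,-1),(-1,1))]
    for z in(0,.045):
        for i in range(4): cv2.line(cr,P((*b[i],z)),P((*b[i-1],z)),(0,0,255) if z else (255,0,0),1)
    for a,d in(((0,.039,.068),(0,0,.09)),((0,0,.09),(0,-.039,.068)),((0,-.039,.068),(0,-.039,.045)),((0,.039,.068),(0,.039,.045))): cv2.line(cr,P(a),P(d),(0,200,0),1)
    return cr
x,y,yaw=.5495,.2135,-15
cv2.imwrite("pics/ov.png",np.hstack([ov(t,"top",x,y,yaw,178,150,50,8),ov(s,"side",x,y,yaw,150,200,50,8)]))
E
```

```text
side (167.5, 220.5) [0.5468 0.2264 0.091 ]
side (167, 221.2) [0.5501 0.2269 0.091 ]
side (169, 224) [0.5519 0.213  0.091 ]
side (172.7, 225.4) [0.5453 0.1956 0.091 ]
top (201, 168) [0.5511 0.2182 0.09  ]
top (202.3, 169.5) [0.5475 0.2142 0.09  ]
top (198.3, 174) [0.5581 0.2022 0.09  ]
```

View pics/ov.png

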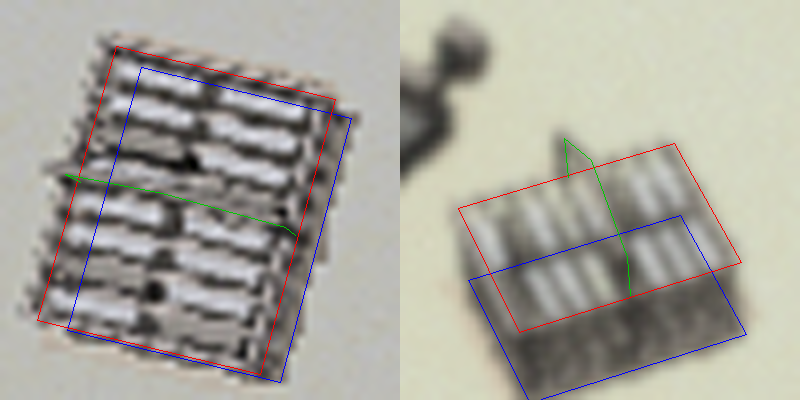

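Emit:
{"name": "apply_moves", "arguments": {"moves": [[[0, 0, 0, 1, 2, 18, 255], [0, 0, 0, 1, 2, 38, 255], [0, 0, 0, 1, 2, 54, 255], [0, 0, 0, 1, 2, 54, 255], [0, 0, 0, 1, 2, 54, 255]]]}}

```text
t: 7.9
ee_pos: [0.512, 0.2249, 0.2145]
tcp_rot: [-0.419, -3.113, 0.001]
contact_force: [0.9, 0.5, -0.8]
opening: 0.0197
grip_force: 45.0
```

```bash
python3 - <<'E'
from h import *
np.set_printoptions(precision=4,suppress=True)
go(.551,.215,.215,75)
F=[]
for n in C:
    cv2.imwrite(f"pics/low_{n}.png",ctrl.get_image(n))
    for l in("hook_seat","handle_peak","basket"):
        print(n,l,[(np.round(d["location"],1).tolist(),round(d["score"],2)) for d in ctrl.place_of(n,l)][:2]);F.append(ctrl.read_state()["contact_force"])
e=ctrl.read_state()["ee_pos"];print("expect",[proj(n,e-[0,0,.149]) for n in C]);print(np.mean(F,0),np.std(F,0))
E
```

```text
t 7.9 pos [0.512  0.2249 0.2145] yawy 74.65 F [ 0.87  0.5  -0.81] open 0.0197 grip 45.0
turn [-0.    -0.001 -0.006] shift [-40.2   0.8  -0.6]
side hook_seat [([180.8, 212.9], 0.66)]
side handle_peak [([168.0, 221.3], 0.76)]
side basket [([187.3, 225.1], 0.95)]
top hook_seat [([215.4, 166.4], 0.45)]
top handle_peak [([200.9, 168.5], 0.56), ([211.8, 165.5], 0.47)]
top basket [([207.6, 172.5], 0.63)]
expect [(np.float64(177.50480230018357), np.float64(212.94125921915807)), (np.float64(216.1936025757494), np.float64(167.06251213449886))]
[ 0.1919 -0.4045 -1.789 ] [0.5645 0.5594 0.6362]
```

Emit:
{"name": "apply_moves", "arguments": {"moves": [[[0, 0, 0, -9, 0, 0, 255], [0, 0, 0, -18, 0, 0, 255], [0, 0, 0, -27, 0, 0, 255], [0, 0, 0, -35, 0, 0, 255], [0, 0, 0, -40, 0, 0, 255]]]}}

```text
t: 8.8
ee_pos: [0.5517, 0.2139, 0.2142]
tcp_rot: [-0.42, -3.113, 0.0]
contact_force: [0.5, -0.7, -1.9]
opening: 0.0194
grip_force: 45.0
```

```bash
cat >> h.py <<'E'
def fz(k=8):
    F=[]
    for i in range(k): ctrl.get_image("side"); F.append(ctrl.read_state()["contact_force"])
    print("Favg",np.round(np.mean(F,0),2))
def shot(f):
    a=ctrl.get_image("side");b=ctrl.get_image("top");cv2.imwrite(f"pics/{f}_side.png",a);cv2.imwrite(f"pics/{f}_top.png",b)
    cv2.imwrite(f"pics/{f}.png",cv2.convertScaleAbs(np.hstack([cv2.resize(b[170:230,140:200],(400,400),interpolation=2),cv2.resize(a[140:200,190:250],(400,400),interpolation=2)]),alpha=1.5))
def shift(f0,f1,box=(150,200,200,250)):
    r0,r1,c0,c1=box;g=[np.float32(cv2.cvtColor(cv2.imread(f"pics/{f}_side.png"),6)[r0:r1,c0:c1]) for f in(f0,f1)]
    print("side shift px",cv2.phaseCorrelate(g[0],g[1],cv2.createHanningWindow((c1-c0,r1-r0),cv2.CV_32F)))
E
python3 - <<'E'
from h import *
go(.551,.215,.215,75);fz();shot("in")
E
```

```text
t 8.8 pos [0.5517 0.2139 0.2142] yawy 74.62 F [ 0.46 -0.69 -1.86] open 0.0194 grip 45.0
turn [-0.    -0.    -0.007] shift [ 0.9  0.9 -0.8]
Favg [-0.2  -0.07 -1.18]
```

View pics/in.png

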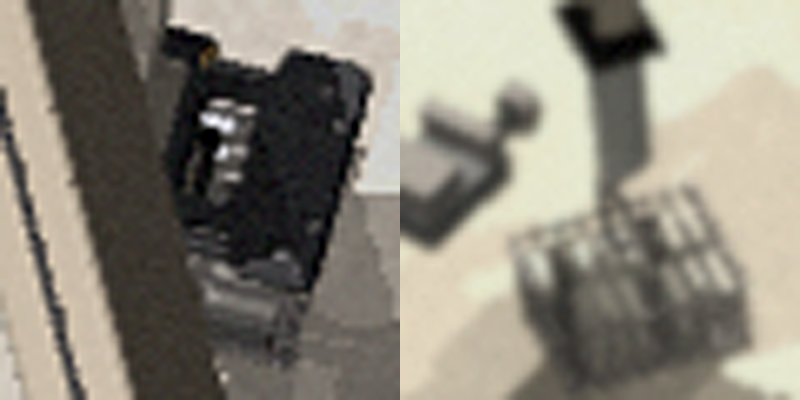

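Emit:
{"name": "apply_moves", "arguments": {"moves": [[[0, 0, 0, 0, 0, -8, 255], [0, 0, 0, 0, 0, -16, 255], [0, 0, 0, 0, 0, -24, 255], [0, 0, 0, 0, 0, -30, 255], [0, 0, 0, 0, 0, -34, 255]]]}}

```text
t: 9.8
ee_pos: [0.551, 0.2145, 0.2495]
tcp_rot: [0.419, 3.113, 0.001]
contact_force: [0.6, 0.8, -4.3]
opening: 0.0198
grip_force: 45.0
```

```bash
python3 - <<'E'
from h import *
fz(8);go(.551,.215,.215,75)
E
```

```text
Favg [ 0.68  1.2  -3.14]
t 10.2 pos [0.5508 0.2145 0.2482] yawy 74.66 F [ 1.73  1.39 -2.82] open 0.0198 grip 45.0
turn [ 0.    -0.    -0.006] shift [-0.   0.6 33.2]
```

Emit:
{"name": "apply_moves", "arguments": {"moves": [[[0, 0, 0, 0, 0, -2, 255], [0, 0, 0, 0, 0, -4, 255], [0, 0, 0, 0, 0, -6, 255], [0, 0, 0, 0, 0, -8, 255], [0, 0, 0, 0, 0, -10, 255]]]}}

```text
t: 10.7
ee_pos: [0.5507, 0.2144, 0.2586]
tcp_rot: [-0.419, -3.113, 0.0]
contact_force: [0.8, 1.5, -4.1]
opening: 0.0195
grip_force: 45.0
```

```bash
python3 - <<'E'
from h import *
fz(10);go(.551,.215,.215,75);shot("l1");shift("in","l1",(165,200,200,250))
E
```

```text
Favg [ 0.76  1.38 -3.84]
t 11.2 pos [0.5507 0.2144 0.2584] yawy 74.66 F [ 0.53  1.67 -3.7 ] open 0.02 grip 45.0
turn [-0.    -0.    -0.006] shift [-0.1  0.7 43.4]
side shift px ((-0.18125234683368774, -0.08961632470980163), 0.9729596434699165)
```

Emit:
{"name": "apply_moves", "arguments": {"moves": [[[0, 0, 0, 0, 1, 0, 255], [0, 0, 0, 0, 2, 0, 255], [0, 0, 0, 0, 3, 0, 255], [0, 0, 0, 0, 3, 0, 255]]]}}

```text
t: 11.7
ee_pos: [0.5515, 0.2174, 0.2584]
tcp_rot: [-0.419, -3.113, -0.0]
contact_force: [-0.4, 0.3, -3.9]
opening: 0.02
grip_force: 45.0
```

```bash
python3 - <<'E'
from h import *
fz(12);go(.551,.215,.215,75)
E
```

```text
Favg [ 0.03  0.75 -3.88]
t 12.3 pos [0.5515 0.2173 0.2585] yawy 74.66 F [ 0.21  1.1  -4.23] open 0.0201 grip 45.0
turn [ 0.    -0.    -0.006] shift [-0.1 -2.4 43.5]
```

Emit:
{"name": "apply_moves", "arguments": {"moves": [[[0, 0, 0, 0, 1, 0, 255], [0, 0, 0, 0, 2, 0, 255], [0, 0, 0, 0, 2, 0, 255]]]}}

```text
t: 12.6
ee_pos: [0.552, 0.2188, 0.2583]
tcp_rot: [-0.42, -3.113, 0.002]
contact_force: [0.1, -1.0, -3.7]
opening: 0.0197
grip_force: 45.0
```

```bash
python3 - <<'E'
from h import *
fz(12);go(.551,.215,.215,75)
E
```

```text
Favg [-0.4  -1.83 -3.52]
t 13.2 pos [0.5521 0.2191 0.2585] yawy 74.65 F [-0.64 -2.66 -3.96] open 0.0197 grip 45.0
turn [-0.    -0.    -0.006] shift [-0.1 -4.3 43.5]
```

Emit:
{"name": "apply_moves", "arguments": {"moves": [[[0, 0, 0, 0, -1, 0, 255], [0, 0, 0, 0, -1, -2, 255], [0, 0, 0, 0, -1, -4, 255], [0, 0, 0, 0, -1, -7, 255], [0, 0, 0, 0, -1, -10, 255]]]}}

```text
t: 13.7
ee_pos: [0.5518, 0.2184, 0.2688]
tcp_rot: [0.419, 3.113, 0.0]
contact_force: [-1.1, -0.3, -5.7]
opening: 0.0198
grip_force: 45.0
```

```bash
python3 - <<'E'
from h import *
fz(10);go(.551,.215,.215,75);shot("l2");shift("in","l2",(165,200,200,250))
E
```

```text
Favg [ 0.   -0.06 -4.62]
t 14.2 pos [0.5518 0.2183 0.2684] yawy 74.66 F [ 0.42 -0.05 -4.5 ] open 0.0196 grip 45.0
turn [ 0.     0.    -0.006] shift [-0.1 -3.4 53.4]
side shift px ((-0.3490444738052787, -0.1838290818186863), 0.9627942872047425)
```

Emit:
{"name": "apply_moves", "arguments": {"moves": [[[0, 0, 0, 0, 0, -2, 255], [0, 0, 0, 0, 0, -4, 255], [0, 0, 0, 0, 0, -6, 255], [0, 0, 0, 0, 0, -8, 255], [0, 0, 0, 0, 0, -8, 255]]]}}

```text
t: 14.8
ee_pos: [0.5518, 0.2183, 0.2768]
tcp_rot: [0.419, 3.113, 0.0]
contact_force: [-0.3, -0.1, -5.7]
opening: 0.02
grip_force: 45.0
```

```bash
python3 - <<'E'
from h import *
fz(10);go(.551,.215,.215,75);shot("l3");shift("in","l3",(165,200,200,250))
E
```

```text
Favg [ 0.23  0.07 -5.35]
t 15.3 pos [0.5518 0.2183 0.2764] yawy 74.66 F [-0.03  0.76 -5.34] open 0.0199 grip 45.0
turn [ 0.    -0.    -0.006] shift [-0.1 -3.4 61.4]
side shift px ((-0.37709196105317844, -0.10716673702030732), 0.8999379253387452)
```

Emit:
{"name": "apply_moves", "arguments": {"moves": [[[0, 0, 0, 0, 0, -2, 255], [0, 0, 0, 0, 0, -4, 255], [0, 0, 0, 0, 0, -6, 255], [0, 0, 0, 0, 0, -8, 255], [0, 0, 0, 0, 0, -8, 255]]]}}

```text
t: 15.9
ee_pos: [0.5519, 0.2182, 0.2848]
tcp_rot: [0.419, 3.113, 0.0]
contact_force: [-0.2, 0.6, -6.7]
opening: 0.0197
grip_force: 45.0
```

```bash
python3 - <<'E'
from h import *
fz(10);go(.551,.215,.215,75);shot("l4");shift("in","l4",(165,200,200,250));shift("l3","l4",(165,200,200,250))
E
```

```text
Favg [ 0.32  0.35 -6.12]
t 16.4 pos [0.5518 0.2182 0.2844] yawy 74.66 F [ 0.19  0.26 -6.22] open 0.0196 grip 45.0
turn [-0.    -0.    -0.006] shift [-0.1 -3.3 69.4]
side shift px ((-0.37771008806283746, -0.13585873017385808), 0.8649380270640056)
side shift px ((-0.030490886887950097, 0.11050328914022955), 0.9470026236110264)
```

Emit:
{"name": "apply_moves", "arguments": {"moves": [[[0, 0, 0, 0, 0, -2, 255], [0, 0, 0, 0, 0, -3, 255], [0, 0, 0, 0, 0, -5, 255], [0, 0, 0, 0, 0, -6, 255], [0, 0, 0, 0, 0, -6, 255]]]}}

```text
t: 17.0
ee_pos: [0.5518, 0.2182, 0.2907]
tcp_rot: [0.419, 3.113, 0.0]
contact_force: [0.0, 0.4, -7.3]
opening: 0.0201
grip_force: 45.0
```

```bash
python3 - <<'E'
from h import *
fz(10);go(.551,.215,.215,75);shot("l5");shift("in","l5",(165,200,200,250));shift("l3","l5",(165,200,200,250))
E
```

```text
Favg [ 0.21  0.29 -6.78]
t 17.5 pos [0.5518 0.2182 0.2904] yawy 74.65 F [ 0.21  0.62 -7.03] open 0.0199 grip 45.0
turn [-0.    -0.    -0.006] shift [-0.1 -3.3 75.4]
side shift px ((-0.2114128910606432, -0.1828699597339032), 0.8692236608929105)
side shift px ((0.10646345855256101, 0.09505417239594749), 0.9429761738247342)
```

Emit:
{"name": "apply_moves", "arguments": {"moves": [[[0, 0, 0, 0, 0, -2, 255], [0, 0, 0, 0, 0, -3, 255], [0, 0, 0, 0, 0, -5, 255], [0, 0, 0, 0, 0, -6, 255], [0, 0, 0, 0, 0, -6, 255]]]}}

```text
t: 18.1
ee_pos: [0.5518, 0.2182, 0.2967]
tcp_rot: [0.419, 3.113, 0.0]
contact_force: [0.4, 0.1, -8.0]
opening: 0.0198
grip_force: 45.0
```

```bash
python3 - <<'E'
from h import *
fz(10);go(.551,.215,.215,75);shot("l6");shift("l3","l6",(165,200,200,250))
E
```

```text
Favg [ 0.62  0.3  -7.66]
t 18.6 pos [0.5518 0.2182 0.2964] yawy 74.65 F [ 1.17  0.13 -8.17] open 0.0201 grip 45.0
turn [-0.    -0.    -0.006] shift [-0.1 -3.3 81.4]
side shift px ((0.007882292601568253, 0.26905323327514097), 0.9516240537166596)
```

Emit:
{"name": "apply_moves", "arguments": {"moves": [[[0, 0, 0, 0, 0, -2, 255], [0, 0, 0, 0, 0, -3, 255], [0, 0, 0, 0, 0, -5, 255], [0, 0, 0, 0, 0, -6, 255], [0, 0, 0, 0, 0, -6, 255]]]}}

```text
t: 19.2
ee_pos: [0.5518, 0.2182, 0.3027]
tcp_rot: [0.419, 3.113, 0.0]
contact_force: [0.3, 0.0, -8.2]
opening: 0.0194
grip_force: 45.0
```

```bash
python3 - <<'E'
from h import *
fz(10);go(.551,.215,.215,75);shot("l7");shift("l3","l7",(165,200,200,250))
E
```

```text
Favg [ 0.25  0.14 -7.95]
t 19.7 pos [0.5518 0.2182 0.3024] yawy 74.66 F [ 1.05  0.75 -6.95] open 0.0197 grip 45.0
turn [-0.    -0.    -0.006] shift [-0.1 -3.3 87.4]
side shift px ((-0.06073832446568872, 0.2520533701548828), 0.9471396541595459)
```

Emit:
{"name": "apply_moves", "arguments": {"moves": [[[0, 0, 0, 0, 0, -2, 255], [0, 0, 0, 0, 0, -3, 255], [0, 0, 0, 0, 0, -5, 255], [0, 0, 0, 0, 0, -6, 255], [0, 0, 0, 0, 0, -6, 255]]]}}

```text
t: 20.3
ee_pos: [0.5519, 0.2183, 0.3088]
tcp_rot: [0.419, 3.113, 0.0]
contact_force: [0.4, 0.2, -8.5]
opening: 0.0196
grip_force: 45.0
```

```bash
python3 - <<'E'
from h import *
fz(14);go(.551,.215,.215,75);shot("l8");shift("l3","l8",(165,200,200,250))
E
```

```text
Favg [-0.06  0.04 -8.5 ]
t 21.0 pos [0.5518 0.2183 0.3085] yawy 74.66 F [-0.19 -0.5  -8.34] open 0.0197 grip 45.0
turn [ 0.    -0.    -0.006] shift [-0.1 -3.3 93.5]
side shift px ((-0.060802386940007835, -0.2747554561844723), 0.9623913539780511)
```

Emit:
{"name": "apply_moves", "arguments": {"moves": [[[0, 0, 0, 0, 0, -2, 255], [0, 0, 0, 0, 0, -3, 255], [0, 0, 0, 0, 0, -5, 255], [0, 0, 0, 0, 0, -6, 255], [0, 0, 0, 0, 0, -6, 255]]]}}

```text
t: 21.6
ee_pos: [0.5519, 0.2183, 0.3148]
tcp_rot: [0.419, 3.113, 0.0]
contact_force: [0.0, 1.0, -8.5]
opening: 0.0196
grip_force: 45.0
```

```bash
python3 - <<'E'
from h import *
fz(14);go(.551,.215,.215,75);shot("l9");shift("l3","l9",(165,200,200,250));shift("l8","l9",(165,200,200,250))
E
```

```text
Favg [-0.02  0.09 -8.57]
t 22.3 pos [0.5518 0.2182 0.3145] yawy 74.65 F [ 0.22 -0.59 -8.58] open 0.0194 grip 45.0
turn [ 0.     0.    -0.006] shift [-0.1 -3.3 99.5]
side shift px ((0.060558575477671184, -1.2184638249266335), 0.9054081090291342)
side shift px ((0.2818271906215628, -0.9343807345332173), 0.9988953251308865)
```

Emit:
{"name": "apply_moves", "arguments": {"moves": [[[0, 0, 0, 0, 0, -1, 255], [0, 0, 0, 0, 0, -2, 255], [0, 0, 0, 0, 0, -3, 255], [0, 0, 0, 0, 0, -3, 255], [0, 0, 0, 0, 0, -3, 255]]]}}

```text
t: 22.9
ee_pos: [0.5518, 0.2183, 0.3175]
tcp_rot: [0.419, 3.113, 0.0]
contact_force: [-0.4, -0.5, -9.0]
opening: 0.0197
grip_force: 45.0
```

```bash
python3 - <<'E'
from h import *
fz(30);go(.551,.215,.215,75);shot("h1");shift("l3","h1",(165,200,200,250));shift("l8","h1",(165,200,200,250));shift("l9","h1",(165,200,200,250))
fz(15)
E
```

```text
Favg [-0.03 -0.06 -8.44]
t 24.4 pos [0.5518 0.2182 0.3175] yawy 74.65 F [-0.37 -0.16 -9.13] open 0.0196 grip 45.0
turn [ 0.     0.    -0.006] shift [-1.000e-01 -3.300e+00  1.025e+02]
side shift px ((0.0171843983543134, -1.1901400318730637), 0.8577383126152887)
side shift px ((0.16504842508000195, -1.375420486728899), 0.7873933092753093)
side shift px ((-0.22861721487754494, -0.4093516618845783), 0.9071016618940565)Traceback (most recent call last):
  File "<stdin>", line 3, in <module>
  File "h.py", line 24, in fz
    for i in range(k): ctrl.get_image("side"); F.append(ctrl.read_state()["contact_force"])
                       ~~~~~~~~~~~~~~^^^^^^^^
ValueError: 200 camera calls are used up
```

View pics/h1.png

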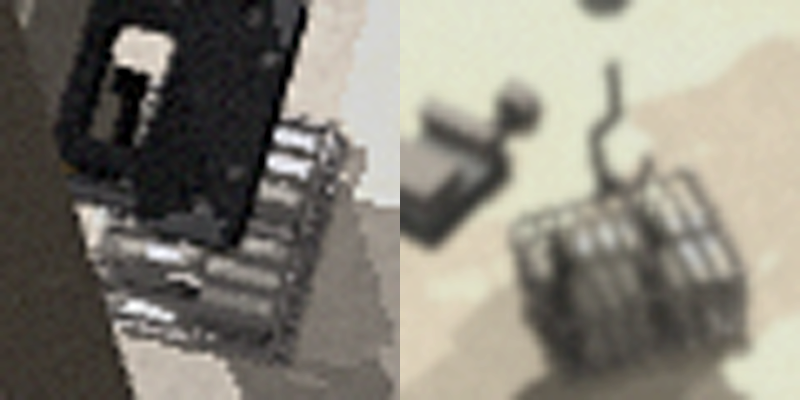

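Emit:
{"name": "apply_moves", "arguments": {"moves": [[[0, 0, 0, 0, 0, 0, 255], [0, 0, 0, 0, 0, 0, 255], [0, 0, 0, 0, 0, 0, 255], [0, 0, 0, 0, 0, 0, 255], [0, 0, 0, 0, 0, 0, 255]]]}}

```text
t: 25.1
ee_pos: [0.5518, 0.2182, 0.3175]
tcp_rot: [-0.419, -3.113, 0.0]
contact_force: [-0.3, -0.4, -7.7]
opening: 0.0199
grip_force: 45.0
```

Emit:
{"name": "apply_moves", "arguments": {"moves": [[[0, 0, 0, 0, 0, 0, 255], [0, 0, 0, 0, 0, 0, 255], [0, 0, 0, 0, 0, 0, 255], [0, 0, 0, 0, 0, 0, 255], [0, 0, 0, 0, 0, 0, 255]]]}}

```text
t: 25.6
ee_pos: [0.5518, 0.2182, 0.3175]
tcp_rot: [0.419, 3.113, -0.0]
contact_force: [-0.4, 0.2, -9.2]
opening: 0.0194
grip_force: 45.0
```

Emit:
{"name": "apply_moves", "arguments": {"moves": [[[0, 0, 0, 0, 0, 2, 255], [0, 0, 0, 0, 0, 4, 255], [0, 0, 0, 0, 0, 6, 255], [0, 0, 0, 0, 0, 8, 255], [0, 0, 0, 0, 0, 10, 255]]]}}

```text
t: 26.1
ee_pos: [0.5517, 0.2182, 0.3072]
tcp_rot: [-0.419, -3.113, 0.0]
contact_force: [0.2, 0.6, -7.9]
opening: 0.0203
grip_force: 45.0
```

Emit:
{"name": "apply_moves", "arguments": {"moves": [[[0, 0, 0, 0, 0, 2, 255], [0, 0, 0, 0, 0, 4, 255], [0, 0, 0, 0, 0, 6, 255], [0, 0, 0, 0, 0, 8, 255], [0, 0, 0, 0, 0, 10, 255]]]}}

```text
t: 26.6
ee_pos: [0.5518, 0.2182, 0.2974]
tcp_rot: [0.419, 3.113, -0.0]
contact_force: [-1.6, -0.3, -7.6]
opening: 0.0197
grip_force: 45.0
```

Emit:
{"name": "apply_moves", "arguments": {"moves": [[[0, 0, 0, 0, 0, 5, 255], [0, 0, 0, 0, 0, 10, 255], [0, 0, 0, 0, 0, 15, 255], [0, 0, 0, 0, 0, 20, 255], [0, 0, 0, 0, 0, 25, 255]]]}}

```text
t: 27.1
ee_pos: [0.5519, 0.2183, 0.2722]
tcp_rot: [0.419, 3.113, 0.0]
contact_force: [0.5, 0.5, -5.7]
opening: 0.02
grip_force: 45.0
```

Emit:
{"name": "apply_moves", "arguments": {"moves": [[[0, 0, 0, 0, 0, 5, 255], [0, 0, 0, 0, 0, 10, 255], [0, 0, 0, 0, 0, 15, 255], [0, 0, 0, 0, 0, 20, 255], [0, 0, 0, 0, 0, 25, 255]]]}}

```text
t: 27.6
ee_pos: [0.552, 0.2183, 0.2474]
tcp_rot: [0.419, 3.113, 0.0]
contact_force: [-1.1, 0.6, -2.2]
opening: 0.0196
grip_force: 45.0
```

Emit:
{"name": "apply_moves", "arguments": {"moves": [[[0, 0, 0, 0, 0, 8, 255], [0, 0, 0, 0, 0, 16, 255], [0, 0, 0, 0, 0, 24, 255], [0, 0, 0, 0, 0, 32, 255], [0, 0, 0, 0, 0, 32, 255]]]}}

```text
t: 28.1
ee_pos: [0.551, 0.218, 0.2136]
tcp_rot: [-0.419, -3.111, 0.002]
contact_force: [-0.4, 0.8, -1.6]
opening: 0.0194
grip_force: 45.0
```

Emit:
{"name": "apply_moves", "arguments": {"moves": [[[0, 0, 0, 0, 0, 0, 255], [0, 0, 0, 0, 0, 0, 255], [0, 0, 0, 0, 0, 0, 255], [0, 0, 0, 0, 0, 0, 255], [0, 0, 0, 0, 0, 0, 255]]]}}

```text
t: 28.6
ee_pos: [0.5519, 0.2183, 0.2157]
tcp_rot: [0.419, 3.113, 0.0]
contact_force: [0.1, -0.3, -1.9]
opening: 0.0199
grip_force: 45.0
```

```bash
python3 - <<'E'
from h import *
go(.5125,.2285,.2145,75)
E
```

```text
t 28.6 pos [0.5519 0.2183 0.2157] yawy 74.66 F [ 0.06 -0.32 -1.93] open 0.0199 grip 45.0
turn [ 0.     0.    -0.006] shift [40.7 -0.6  1.2]
```

Emit:
{"name": "apply_moves", "arguments": {"moves": [[[0, 0, 0, 8, 0, 1, 255], [0, 0, 0, 17, 0, 1, 255], [0, 0, 0, 27, 0, 1, 255], [0, 0, 0, 37, 0, 1, 255], [0, 0, 0, 43, 0, 1, 255]]]}}

```text
t: 29.1
ee_pos: [0.5092, 0.2301, 0.2146]
tcp_rot: [-0.418, -3.114, -0.0]
contact_force: [0.4, -0.1, -0.9]
opening: 0.0198
grip_force: 45.0
```

Emit:
{"name": "apply_moves", "arguments": {"moves": [[[0, 0, 0, 0, 0, 0, 255], [0, 0, 0, 0, 0, -12, 255], [0, 0, 0, 0, 0, -30, 255], [0, 0, 0, 0, 0, -52, 255], [0, 0, 0, 0, 0, -58, 255]]]}}

```text
t: 29.6
ee_pos: [0.512, 0.2299, 0.2763]
tcp_rot: [0.419, 3.109, 0.003]
contact_force: [0.2, 0.2, -0.8]
opening: 0.0195
grip_force: 45.0
```

```bash
python3 - <<'E'
from h import *
go(.6076,-.2061,.271,89)
E
```

```text
t 29.6 pos [0.512  0.2299 0.2763] yawy 74.64 F [ 0.17  0.2  -0.8 ] open 0.0195 grip 45.0
turn [ 0.002  0.005 -0.251] shift [-207.7 -395.1    5.1]
```

Emit:
{"name": "apply_moves", "arguments": {"moves": [[[0, 0, 0, -15, -28, 0, 255], [0, 0, 0, -34, -64, 0, 255], [0, 0, 0, -53, -100, 0, 255], [0, 0, 0, -73, -138, 0, 255], [0, 0, 0, -93, -176, 0, 255]]]}}

```text
t: 30.1
ee_pos: [0.5537, 0.0336, 0.2724]
tcp_rot: [0.419, 3.113, -0.0]
contact_force: [1.2, 0.3, -1.0]
opening: 0.0197
grip_force: 45.0
```

Emit:
{"name": "apply_moves", "arguments": {"moves": [[[0, 0, 0, -20, -38, 0, 255], [0, 0, 0, -40, -76, 0, 255], [0, 0, 0, -60, -114, 0, 255], [0, 0, 0, -80, -152, 0, 255], [0, 0, 0, -95, -180, 0, 255]]]}}

```text
t: 30.6
ee_pos: [0.5975, -0.1665, 0.2721]
tcp_rot: [-0.422, -3.113, 0.001]
contact_force: [-0.4, 0.7, -2.0]
opening: 0.0198
grip_force: 45.0
```

Emit:
{"name": "apply_moves", "arguments": {"moves": [[[0, 0, -0.06, -10, -20, 0, 255], [0, 0, -0.12, -20, -39, 0, 255], [0, 0, -0.19, -20, -39, 0, 255], [0, 0, -0.251, -20, -39, 0, 255], [0, 0, -0.251, -20, -39, 0, 255]]]}}

```text
t: 31.1
ee_pos: [0.6063, -0.2069, 0.272]
tcp_rot: [-0.026, -3.141, -0.0]
contact_force: [0.2, 0.9, -2.1]
opening: 0.0194
grip_force: 45.0
```

Emit:
{"name": "apply_moves", "arguments": {"moves": [[[0, 0, 0, 0, 0, 0, 255], [0, 0, 0, 0, 0, 0, 255], [0, 0, 0, 0, 0, 0, 255]]]}}

```text
t: 31.4
ee_pos: [0.6064, -0.2062, 0.2725]
tcp_rot: [-0.027, -3.141, 0.0]
contact_force: [-0.5, -0.1, -1.2]
opening: 0.0198
grip_force: 45.0
```

```bash
python3 - <<'E'
from h import *
go(.6069,-.2062,.1885,88.95)
E
```

```text
t 31.4 pos [ 0.6064 -0.2062  0.2725] yawy 89.0 F [-0.5  -0.05 -1.19] open 0.0198 grip 45.0
turn [-0.    -0.     0.001] shift [-0.5 -0.  84. ]
```

Emit:
{"name": "apply_moves", "arguments": {"moves": [[[0, 0, 0, 0, 0, 20, 255], [0, 0, 0, 0, 0, 45, 255], [0, 0, 0, 0, 0, 70, 255], [0, 0, 0, 0, 0, 84, 255], [0, 0, 0, 0, 0, 84, 255]]]}}

```text
t: 31.9
ee_pos: [0.6049, -0.2056, 0.1856]
tcp_rot: [-0.027, -3.137, -0.003]
contact_force: [-0.5, 0.5, -1.8]
opening: 0.0197
grip_force: 45.0
```

Emit:
{"name": "apply_moves", "arguments": {"moves": [[[0, 0, 0, 10, 0, 0, 255], [0, 0, 0, 25, 0, 0, 255], [0, 0, 0, 45, 0, 0, 255], [0, 0, 0, 63, 0, 0, 255], [0, 0, 0, 74, 0, 0, 255]]]}}

```text
t: 32.4
ee_pos: [0.5319, -0.2056, 0.1907]
tcp_rot: [0.027, 3.139, -0.002]
contact_force: [0.0, -0.8, -1.7]
opening: 0.0198
grip_force: 45.0
```

Emit:
{"name": "apply_moves", "arguments": {"moves": [[[0, 0, 0, 0, 0, 0, 255], [0, 0, 0, 0, 0, 0, 255], [0, 0, 0, 0, 0, 0, 255]]]}}

```text
t: 32.7
ee_pos: [0.5331, -0.2052, 0.189]
tcp_rot: [0.026, 3.14, -0.001]
contact_force: [-0.2, 0.9, -0.8]
opening: 0.0196
grip_force: 45.0
```

```bash
python3 - <<'E'
from h import *
go(.5319,-.2048,.1755,89)
E
```

```text
t 32.7 pos [ 0.5331 -0.2052  0.189 ] yawy 89.04 F [-0.18  0.85 -0.77] open 0.0196 grip 45.0
turn [-0.     0.001  0.001] shift [ 1.3  0.4 13.5]
```

Emit:
{"name": "apply_moves", "arguments": {"moves": [[[0, 0, 0, 1, 0, 3, 255], [0, 0, 0, 1, 0, 6, 255], [0, 0, 0, 1, 0, 9, 255], [0, 0, 0, 1, 0, 11, 255], [0, 0, 0, 1, 0, 11, 255]]]}}

```text
t: 33.2
ee_pos: [0.5312, -0.2049, 0.1768]
tcp_rot: [-0.026, -3.141, -0.001]
contact_force: [0.7, 0.3, -2.0]
opening: 0.0197
grip_force: 45.0
```

Emit:
{"name": "apply_moves", "arguments": {"moves": [[[0, 0, 0, 0, 0, 0, 255], [0, 0, 0, 0, 0, 0, 255], [0, 0, 0, 0, 0, 0, 255]]]}}

```text
t: 33.5
ee_pos: [0.5315, -0.2052, 0.1777]
tcp_rot: [0.026, 3.141, -0.0]
contact_force: [-0.5, -0.4, -0.4]
opening: 0.0197
grip_force: 45.0
```

```bash
python3 - <<'E'
from h import *
go(.5319,-.2048,.1755,89)
E
```

```text
t 33.5 pos [ 0.5315 -0.2052  0.1777] yawy 89.03 F [-0.53 -0.39 -0.41] open 0.0197 grip 45.0
turn [-0.     0.     0.001] shift [-0.4  0.4  2.2]
```

Emit:
{"name": "apply_moves", "arguments": {"moves": [[[0, 0, 0, 0, 0, 1, 255], [0, 0, 0, 0, 0, 2, 255], [0, 0, 0, 0, 0, 2, 255], [0, 0, 0, 0, 0, 2, 255], [0, 0, 0, 0, 0, 2, 255]]]}}

```text
t: 34.0
ee_pos: [0.5314, -0.2051, 0.1754]
tcp_rot: [-0.026, -3.141, 0.0]
contact_force: [-0.1, -1.2, -1.5]
opening: 0.02
grip_force: 45.0
```

Emit:
{"name": "apply_moves", "arguments": {"moves": [[[0, 0, 0, 0, 0, 0, 255], [0, 0, 0, 0, 0, 0, 255]]], "squeeze": 5}}

```text
t: 34.2
ee_pos: [0.5314, -0.2051, 0.1755]
tcp_rot: [-0.026, -3.141, 0.0]
contact_force: [0.2, 0.1, -0.9]
opening: 0.0199
grip_force: 5.0
```

Emit:
{"name": "apply_moves", "arguments": {"moves": [[[0, 0, 0, 0, 0, 0, 100], [0, 0, 0, 0, 0, 0, 100], [0, 0, 0, 0, 0, 0, 100], [0, 0, 0, 0, 0, 0, 100], [0, 0, 0, 0, 0, 0, 100]]]}}

```text
t: 34.7
ee_pos: [0.5314, -0.2051, 0.1755]
tcp_rot: [0.026, 3.141, -0.0]
contact_force: [-0.2, -0.6, -0.5]
opening: 0.0541
grip_force: 0.0
```

Emit:
{"name": "apply_moves", "arguments": {"moves": [[[0, 0, 0, 0, 0, 0, 60], [0, 0, 0, 0, 0, 0, 60], [0, 0, 0, 0, 0, 0, 60], [0, 0, 0, 0, 0, 0, 60], [0, 0, 0, 0, 0, 0, 60]]]}}

```text
t: 35.2
ee_pos: [0.5314, -0.2051, 0.1754]
tcp_rot: [-0.026, -3.141, -0.0]
contact_force: [-0.4, 0.0, -0.9]
opening: 0.0712
grip_force: 0.0
```

Emit:
{"name": "apply_moves", "arguments": {"moves": [[[0, 0, 0, 0, 0, -8, 60], [0, 0, 0, 0, 0, -20, 60], [0, 0, 0, 0, 0, -40, 60], [0, 0, 0, 0, 0, -65, 60], [0, 0, 0, 0, 0, -90, 60]]]}}

```text
t: 35.7
ee_pos: [0.5315, -0.2051, 0.2676]
tcp_rot: [0.026, 3.141, -0.001]
contact_force: [-0.2, -0.2, -0.0]
opening: 0.0708
grip_force: 0.0
```

Emit:
{"name": "apply_moves", "arguments": {"moves": [[[0, 0, 0, 0, 0, -20, 60], [0, 0, 0, 0, 0, -20, 60], [0, 0, 0, 0, 0, -20, 60], [0, 0, 0, 0, 0, -20, 60], [0, 0, 0, 0, 0, -20, 60]]]}}

```text
t: 36.2
ee_pos: [0.5307, -0.2048, 0.2838]
tcp_rot: [-0.026, -3.139, -0.002]
contact_force: [-0.7, 0.2, -0.2]
opening: 0.0715
grip_force: 0.0
```

```bash
python3 - <<'E'
from h import *
go(.5319,-.2048,.1755,89)
print(ctrl.close_job())
E
```

```text
t 36.2 pos [ 0.5307 -0.2048  0.2838] yawy 89.04 F [-0.71  0.18 -0.22] open 0.0715 grip 0.0
turn [ 0.001 -0.002  0.001] shift [-1.400e+00 -1.000e-01  1.083e+02]
the job is handed in; nothing more can be done
None
```

The job is handed in at 36 s, with no verdict returned: I weighed the basket hanging about 9 mm clear (load about 7 N), set it back where it stood, unhooked it and released the scale in its fork, but the camera calls ran out during the weighing, so the lowering, unhooking and re-hanging rest on arm position and force readings, not pictures.

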